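Slide the shelf stop up to the cork blocks and click it into its notch

TASK

Secure the stack of cork blocks on the bamboo shelf: with the fingertips, gently push the sky-blue shelf stop along its rail towards the stack until it clicks into the last notch it can reach without touching the blocks, and leave it there. Only push the stop, never pinch it between the fingers, and leave the blocks, the glass tumbler, the steel canister and the yellow ball with its cork ring where they stand.

Things in the scene. Friction and masses are not known exactly. Their poses are not given: they have to be found in the camera images.
- shelf: Fixed narrow bamboo board, 170 (x) x 700 (y) x 18 mm, on two sky-blue steel brackets. Origin on the work surface under the board's middle; board top 120 mm above it. y runs along the board (+y: the way the stop is pushed, towards the blocks), x across it (-x edge on the robot's side), z up. A notched aluminium rail lies along its -x edge.
- first_notch (a point): Top of the rail (14 mm wide, 8 mm high, centre line 70 mm from the board's middle towards -x, black end caps) in the middle of its first notch, shelf y = -185.5 mm; axes as the shelf's. Five crosswise V notches, 10 mm wide, 30 mm apart towards +y, seen as dark grooves in the rail, each with a black line on the rail's front.
- stop (a joint): Travel of the shelf stop towards +y of the shelf, in m, 0 to 0.225 (end caps); starts at 0 to 0.045. A spring ball in its foot drops into the notches at 0.080, 0.110, 0.140, 0.170, 0.200. It slides with 1 to 2 N drag; within 3 mm of a notch it is drawn in (the push force dips) and sits firmly in its middle; leaving a notch either way takes about 8 N. It cannot be lifted off.
- stop_push (a point): Point on the outer (-y) face of the stop's upright sky-blue plate, mid-width, 42 mm above the board; moves with the stop, axes as the shelf's; push here towards +y. Plate 134 mm wide (x), 4 mm thick, top edge 64 mm above the board. Its foot reaches 45 mm to -y of this face, upper side 18 mm above the board; a 2 mm screw head on it, 22.5 mm to -y of this face, marks the spring ball over the rail.
- stop_face (a point): Middle of the front of the black rubber pad (104 wide, 54 high, 4 mm thick) on the stop's +y side, the side that faces the blocks; 8 mm to +y of the outer face of the plate, 33 mm above the board; moves with the stop, axes as the shelf's.
- stop_plate: The sky-blue bent plate of the stop (upright plate and foot). Origin at board level below the outer face of the upright plate, on the board's centre line (shelf x = 0); axes as the shelf's.
- stop_pad: The black rubber pad of the stop, on its block side. Same origin and axes as stop_plate.
- block_low: Lowest of three loose cork blocks stacked to the left (+y) of the stop, each 100 (x) x 80 (y) x 30 mm, about 55 g. Origin at the centre of its underside, which lies on the board. Turned by at most 0.05 rad to the board.
- block_mid: Middle cork block, same size, origin at the centre of its underside; may sit 2 mm off and 0.05 rad turned on the lowest.
- block_top: Top cork block, same size, origin at the centre of its underside; may sit 2 mm off and 0.05 rad turned against the lowest; the stack is 90 mm high.
- tumbler: Glass tumbler, 70 mm across the rim, 95 mm high, loose on the board left of the blocks. Origin at the centre of its underside.
- canister: Stainless steel canister with a lever clamp over its lid, 77 mm across, 88 mm high, loose on the board left of the blocks. Origin at the centre of its underside.
- ball_center (a point): Centre of the yellow nubbed massage ball, 66 mm across, loose in the cork ring near the left end of the board.
- cork_ring: Loose cork ring, 72 mm across, 12 mm high, that keeps the ball from rolling. Origin at the centre of its underside.
There are look-alikes about, which are no part of the job. What is shaped like the block_low but black or pink is not meant.

How it is judged:
At the end, for the whole second after the job is handed in: The stop rests within 2.5 mm of the middle of a notch, its pad's face under 85 mm (along the shelf) from the lowest block's centre, i.e. a gap under 45 mm; no block has moved 6 mm; tumbler, canister, ball and ring have not moved 10 mm ((value of joint stop between 0.0775 and 0.0825 m or value of joint stop between 0.1075 and 0.1125 m or value of joint stop between 0.1375 and 0.1425 m or value of joint stop between 0.1675 and 0.1725 m or value of joint stop between 0.1975 and 0.2025 m) and y of block_low in the frame of stop_face below 0.085 m and velocity of joint stop between -0.005 and 0.005 m/s and distance of each of block_low, block_mid, block_top from where it was at the start of the episode below 0.006 m and distance of each of tumbler, canister, ball_center, cork_ring from where it was at the start of the episode below 0.01 m); the robot touches nothing.
It fails at once if a cork block is shoved, lifted or knocked (6 mm or more) (distance of any of block_low, block_mid, block_top from where it was at the start of the episode above 0.006 m).
It fails at once if the tumbler, canister, ball or cork ring is moved or lifted (10 mm or more) (distance of any of tumbler, canister, ball_center, cork_ring from where it was at the start of the episode above 0.01 m).
It fails at once if the stop is pinched: fingers press on its plate and on its rubber pad at once (contact force between the fingers and stop_plate above 0.5 N and contact force between the fingers and stop_pad above 0.5 N).
It fails at once if the stop is rammed: pushed with more than 40 N (contact force between the fingers and stop_plate above 40 N or contact force between the fingers and stop_pad above 40 N).
It also fails if it takes over 45 s, if anything falls off the work surface, if the arm or the gripper's body presses on something with over 40 N, if the wrist force passes 120 N, or if a joint passes its speed limit or range.

ROBOT

A 6-joint arm with a two-finger parallel gripper is mounted at the origin on the work surface. World frame = base frame: x ahead of the robot, y to its left, z up, the work surface at z = 0. Lengths are in m, angles in rad, forces in N, time in s.
With the tool pointing down it reaches from about 0.25 to 0.775 m from the base axis. Payload 4 kg.
Tool frame: the origin (TCP) lies at the very end of the fingers, on their centre line; the grasp point (between the pads) lies 19 mm behind it; z points along the fingers, y is the line along which they close (so a half turn about z gives the same grasp; the last joint's range is limited). The gripper opens to 94 mm and grips with 3 to 60 N. Pads are 16 mm wide; open, the fingers measure 119 mm over their backs; the gripper's body (75 mm by 177 mm) begins 78 mm behind the grasp point.
Start: joints at [1.213, 0.087, 1.371, -0, 1.684, -0.103], TCP at [0.139, 0.532, 0.206] pointing down, gripper open.
Joint ranges: [-3.1, 3.1], [-0.76, 2.03], [0.27, 2.55], [-1.08, 4.22], [0.17, 2.65], [-2.57, 2.57]. Speed limits (rad/s): [2.79, 2.79, 3.14, 3.14, 3.14, 3.14].

INTERFACE

Orientations are given as [roll, pitch, yaw] about the fixed x, y, z axes, in that order (R = Rz(yaw) Ry(pitch) Rx(roll)).
In Python, from bench import robot, snapshot, finder gives the robot as it stands.
- The arm moves only by the tool drive_tool, never from a script. Its argument "deltas" is text: rows parted by semicolons, each of 7 numbers parted by spaces: the shift along the tool's x, y, z each as a share of 100 mm, from -1 to 1, then the turn, a rotation vector about the tool's x, y, z each as a share of 90 degrees, from -1 to 1, then the finger opening in mm, from 0 to 94. In form: tx ty tz rx ry rz gripper; .... A call has 1 to 5 rows; each row is the pose to reach, as a shift and turn from the pose commanded when the call began, along the tool's axes at that moment; what a row does not reach only later rows make up. A row lasts 1/10 s, in which the tool goes at most 50 mm and 8.59 degrees, less where a joint would pass 70% of its speed; a pose out of reach is approached as far as the arm can. A call with a number of a shift or a turn outside -1 to 1 is refused whole. A call with a gripper value outside its range is refused whole. The fingers move at their own pace and stop on an object; the grip force is fixed at half the most. Time passes only in rows, so rows that repeat a pose let the fingers close. It gives the time, the measured TCP pose, the force, the opening and the grip force at its end, in the units of the state.
- robot.get_obs(): the state, without advancing time (a new reading comes with each control period).
- snapshot(name): name is "scene" or "side" or "wrist"; returns a dict with "img" (480x640x3 uint8, red, green, blue), "fx", "fy", "cx", "cy" (pixels), "T" (4x4, takes a point from camera to world coordinates); the wrist camera has in their place "hand_eye" (4x4, takes a point from camera to tool coordinates, whose origin is the TCP and whose axes are the flange's). Camera axes: x right, y up, looking along -z (the intrinsics and any distortion apply to the point x, -y, -z); pixel columns grow to the right and rows downward; lengths in m; the calibration is good to about 2 mm. A picture is of the moment at which its call begins: read the wrist's pose just before it. There is no depth.
- robot.close_job(): hands the job in; it is judged then, once.
Trained networks look in the newest picture that a camera, given by its name, has taken for a name from the list of things; names that differ only in an ending like _2 or _b are one class to them, and where a whole thing is asked for, a point or a joint stands for the part that bears it (a point fixed in the world has none). Each returns a list of dicts, best first, with "confidence" (0 to 1); they miss things now and then, are a little off and sometimes report something else, mostly with a low value. They report only what shows in the picture. A call takes as long as a camera call. They do not tell look-alikes from the thing itself.
- finder.look_for(camera, thing): "xy" ([column, row] in pixels, amid what is visible of it).
- finder.masks_of(camera, thing): "region" (480x640 bool, what is visible of it) and "xy" ([column, row] in pixels, amid what is visible of it).
- finder.landmark_of(camera, thing): "xy" ([column, row] in pixels: a listed point, or the origin of a listed thing).
The state is a dict: "time": time; "joint_positions": joint angles; "qvel": joint speeds; "joint_torque": joint torques, N m; "tool_pos": TCP position; "ee_rot": TCP orientation; "wrist_force": force on the tool from outside, world axes, zero at the start; "wrist_torque": the same for the moment, N m; "width": finger opening in m; "finger_force": force on a finger pad.
Only numpy, scipy, OpenCV 4.12 (cv2) and the standard library are available. Lean on these libraries where they do the work, as an engineer would, in place of code of your own. Each camera call takes 0.05 s, during which the arm holds its last target. There are 200 camera calls.

## Working session

There is one attempt and no reset: what is moved stays moved. The work goes in short steps, Python scripts to look and compute and a tool call to move; the robot and the scene stay as the last step left them, time stands still between calls to the robot, and variables do not carry over. Pictures are saved under pics/ and viewed, at most 10 in all, crops included, and the job is handed in when it is done.

Besides the shell and the picture viewer there is one more tool, called after "Emit:" as name(argument=value, ...) on one line, values as JSON. drive_tool: Moves the arm, as the interface text tells. Shift numbers are shares of 100 mm and turn numbers shares of 90 degrees, none past 1 either way. Its arguments: {"type":"object","properties":{"deltas":{"type":"string"}},"required":["deltas"]}

```bash
mkdir -p pics
cat > h.py <<'E'
import numpy as np, cv2
from bench import robot, snapshot, finder
def snap(n,f=None):
    s=snapshot(n)
    if f: cv2.imwrite('pics/'+f,s['img'][:,:,::-1])
    return s
def ray(s,xy):
    d=np.array([(xy[0]-s['cx'])/s['fx'],-(xy[1]-s['cy'])/s['fy'],-1.])
    T=np.array(s['T']); d=T[:3,:3]@d
    return T[:3,3],d/np.linalg.norm(d)
def atz(s,xy,z):
    o,d=ray(s,xy); return o+d*(z-o[2])/d[2]
def tri(a,b):
    (o,d),(p,e)=a,b
    A=np.c_[d,-e]; t=np.linalg.lstsq(A,p-o,rcond=None)[0]
    x,y=o+t[0]*d,p+t[1]*e
    return (x+y)/2,np.linalg.norm(x-y)
E
python3 - <<'E'
from h import *
print({k:np.round(v,3) for k,v in robot.get_obs().items()})
S={n:snap(n,n+'.png') for n in('scene','side')}
for s in S.values(): print([k for k in s],np.round(s['T'],3).tolist(),s['fx'])
for t in ['shelf','first_notch','stop_push','stop_face','stop_plate','block_low','block_mid','block_top','tumbler','canister','ball_center']:
    r={n:finder.landmark_of(n,t) for n in S}
    print(t,[[(np.round(q['xy'],1).tolist(),round(q['confidence'],2)) for q in r[n][:3]] for n in r])
    if all(r.values()):
        p,e=tri(*[ray(S[n],r[n][0]['xy']) for n in S]); print('   ',np.round(p,4),round(e,4))
E
```

```text
{'time': np.float64(0.0), 'joint_positions': array([ 1.213,  0.088,  1.372,  0.   ,  1.684, -0.103]), 'qvel': array([ 0.   , -0.   ,  0.002,  0.   ,  0.001,  0.002]), 'joint_torque': array([-0.0000e+00, -3.4019e+01, -3.0242e+01,  7.2000e-02,  3.3000e-02,
       -0.0000e+00]), 'tool_pos': array([0.138, 0.532, 0.204]), 'ee_rot': array([-3.139, -0.   ,  2.887]), 'wrist_force': array([-0.339, -0.021,  0.384]), 'wrist_torque': array([-0.024, -0.051, -0.016]), 'finger_force': np.float64(0.0), 'width': np.float64(0.094)}
['img', 'fx', 'fy', 'cx', 'cy', 'T'] [[-0.884, -0.282, 0.373, 0.878], [0.467, -0.51, 0.722, 0.787], [-0.013, 0.813, 0.583, 0.69], [0.0, 0.0, 0.0, 1.0]] 494.67090134457237
['img', 'fx', 'fy', 'cx', 'cy', 'T'] [[0.997, 0.042, -0.072, 0.444], [-0.082, 0.606, -0.792, -0.653], [0.01, 0.795, 0.607, 0.701], [0.0, 0.0, 0.0, 1.0]] 434.051891659611
shelf [[], [([320.8, 300.8], 0.72)]]
first_notch [[], [([311.9, 329.3], 0.69), ([332.7, 285.3], 0.17)]]
stop_push [[([247.7, 168.1], 0.91)], [([351.0, 333.2], 0.79)]]
    [ 0.5405 -0.1979  0.164 ] 0.0008
stop_face [[([243.8, 175.1], 0.7)],
[... 187 characters left out ...]
86.4], 0.86), ([277.8, 214.4], 0.83), ([317.6, 195.5], 0.67)], [([242.1, 318.7], 0.98), ([396.4, 287.5], 0.91), ([335.7, 281.8], 0.78)]]
    [ 0.283   0.1187 -0.0902] 0.1021
block_mid [[([277.4, 203.8], 0.57)], [([337.9, 275.0], 0.82)]]
    [ 0.5378 -0.0418  0.1494] 0.0027
block_top [[([277.7, 190.3], 0.75), ([407.2, 319.0], 0.5)], [([337.1, 260.6], 0.59)]]
    [ 0.5358 -0.0391  0.1828] 0.0018
tumbler [[([341.7, 259.3], 0.8), ([245.9, 186.0], 0.48)], []]
canister [[([376.1, 291.0], 0.88), ([277.5, 192.3], 0.7)], [([307.8, 204.5], 0.87)]]
    [0.4952 0.2615 0.1193] 0.0132
ball_center [[([408.4, 301.4], 0.92)], [([337.8, 262.8], 0.66), ([300.7, 175.3], 0.65)]]
    [0.4881 0.2151 0.0224] 0.1924
```

View pics/scene.png

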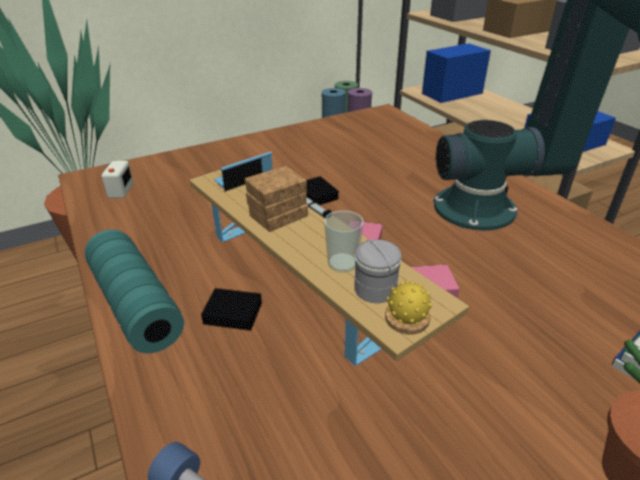

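View pics/side.png

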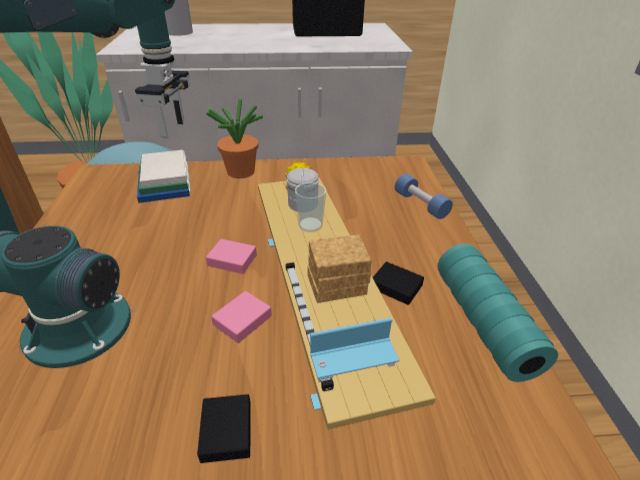

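The scene view shows the cork stack at (277,197) and the stop at (246,170). The side view shows the stack at (338,268), the stop at (355,347) and rail notches around (300,300). The black blocks at (400,282) and (225,427) and the pink ones at (232,255) and (242,316) are look-alikes. The cork-coloured stack on the board is the one meant, and a crop will confirm it.

Run:
```python
from h import *
s=snap('side')
c=s['img'][225:425,250:450][:,:,::-1]
cv2.imwrite('pics/c1.png',cv2.resize(c,(600,600),interpolation=cv2.INTER_CUBIC))
```

```text
(no output)
```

View pics/c1.png

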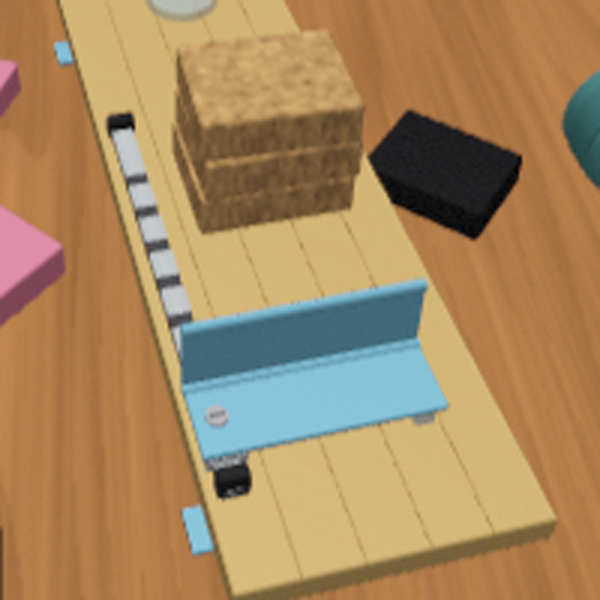

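The crop confirms the three-layer cork stack on the board at (180-360, 30-230). Five notch grooves lie at crop (179,325), (165,286), (156,248), (146,214) and (136,183). The screw head is at (216,413).

Run:
```python
from h import *
s=snap('side'); sc=snap('scene')
P=lambda u,v,z:atz(s,(250+u/3-.33,225+v/3-.33),z)
N=np.array([P(u,v,.128) for u,v in [(179,325),(165,286),(156,248),(146,214),(136,183)]])
print('notch',N.round(4).tolist(),np.linalg.norm(np.diff(N,axis=0),axis=1).round(4))
caps=[P(121,124,.128),P(232,480,.126)];print('caps',np.round(caps,4).tolist())
near=[P(235,588,.12),P(553,518,.12)];print('near edge',np.round(near,4).tolist(),np.linalg.norm(near[1]-near[0]))
print('left edge far',P(62,0,.12).round(4))
print('screw',P(216,413,.14).round(4))
print('plate top',P(183,322,.184).round(4),P(425,286,.184).round(4))
print('block low front corners',P(205,230,.12).round(4),P(353,207,.12).round(4), 'top corners',[P(*q,.21).round(4).tolist() for q in[(198,128),(362,107),(180,50),(328,33)]])
y=near[0]-P(62,0,.12); 
for name,e in[('edge',P(62,0,.12)-near[0]),('notch',N[-1]-N[0]),('caps',caps[0]-caps[1])]: print(name,'dir angle of +y',np.degrees(np.arctan2(e[1],e[0])))
```

```text
notch [[0.4766, -0.1619, 0.128], [0.4704, -0.1319, 0.128], [0.4667, -0.101, 0.128], [0.4621, -0.0716, 0.128], [0.457, -0.0432, 0.128]] [0.0306 0.0311 0.0298 0.0288]
caps [[0.4493, 0.0152, 0.128], [0.4967, -0.2634, 0.126]]
near edge [[0.4928, -0.3184, 0.12], [0.6555, -0.2932, 0.12]] 0.1646941042922307
left edge far [0.4087 0.1744 0.12  ]
screw [ 0.4911 -0.2324  0.14  ]
plate top [ 0.4756 -0.208   0.184 ] [ 0.6051 -0.1929  0.184 ]
block low front corners [ 0.4983 -0.0802  0.12  ] [ 0.5938 -0.0667  0.12  ] top corners [[0.4927, -0.0871, 0.21], [0.5904, -0.0751, 0.21], [0.4873, -0.0126, 0.21], [0.5819, -0.0014, 0.21]]
edge dir angle of +y 99.6807739004206
notch dir angle of +y 99.33881894205862
caps dir angle of +y 99.64413394764546
```

Emit:
drive_tool(deltas="-1 -1 -1 0 0 0 0;-1 -1 -1 0 0 0 0;-1 -1 -1 0 0 0 0;-1 -1 -1 0 0 0 0;-1 -1 -1 0 0 0 0")

```text
time: 1.85
tool_pos: [0.2118, 0.4096, 0.3091]
ee_rot: [3.135, 0.003, 2.883]
wrist_force: [-0.3, 0.4, -0.6]
width: 0.0576
finger_force: 0.0
```

Emit:
drive_tool(deltas="-1 -1 0 0 0 0 0;-1 -1 0 0 0 0 0;-1 -1 0 0 0 0 0;-1 -1 0 0 0 0 0")

```text
time: 2.25
tool_pos: [0.2832, 0.2859, 0.3044]
ee_rot: [-3.14, -0.0, 2.881]
wrist_force: [-0.9, 0.0, -0.1]
width: 0.0252
finger_force: 0.0
```

Emit:
drive_tool(deltas="-1 -1 0 0 0 0 0;-1 -1 0 0 0 0 0;-1 -1 0 0 0 0 0;-1 -1 0 0 0 0 0")

```text
time: 2.65
tool_pos: [0.3549, 0.1644, 0.3039]
ee_rot: [-3.14, -0.002, 2.881]
wrist_force: [0.3, -0.2, 0.0]
width: 0.0007
finger_force: 0.0
```

Emit:
drive_tool(deltas="-1 -1 0 0 0 0 0;-1 -1 0 0 0 0 0;-1 -1 0 0 0 0 0;-1 -1 0 0 0 0 0")

```text
time: 3.05
tool_pos: [0.4265, 0.0431, 0.3033]
ee_rot: [-3.141, -0.003, 2.883]
wrist_force: [-0.5, -0.1, 0.3]
width: 0.0005
finger_force: 0.0
```

Emit:
drive_tool(deltas="-1 -1 0 0 0 0 0;-1 -1 0 0 0 0 0;-1 -1 0 0 0 0 0;-1 -1 0 0 0 0 0")

```text
time: 3.45
tool_pos: [0.4983, -0.0784, 0.3027]
ee_rot: [3.141, -0.004, 2.885]
wrist_force: [0.7, 1.0, -0.2]
width: 0.0003
finger_force: 0.0
```

Emit:
drive_tool(deltas="-1 -1 0 0 0 0 0;-1 -1 0 0 0 0 0;-1 -1 0 0 0 0 0;-1 -1 0 0 0 0 0")

```text
time: 3.85
tool_pos: [0.5701, -0.2, 0.3015]
ee_rot: [3.14, -0.005, 2.886]
wrist_force: [0.3, 0.5, -0.7]
width: 0.0004
finger_force: 0.0
```

Emit:
drive_tool(deltas="0 -0.35 0 0 0 0.4 0;0 -0.35 0 0 0 0.4 0;0 -0.35 0 0 0 0.4 0;0 -0.35 0 0 0 0.4 0;0 -0.35 0 0 0 0.4 0")

```text
time: 4.35
tool_pos: [0.5598, -0.2299, 0.3056]
ee_rot: [3.14, -0.001, 2.261]
wrist_force: [-0.2, -0.1, -0.3]
width: 0.0004
finger_force: 0.0
```

Emit:
drive_tool(deltas="0 0 0 0 0 0.333 0;0 0 0 0 0 0.333 0;0 0 0 0 0 0.333 0;0 0 0 0 0 0.333 0;0 0 0 0 0 0.333 0")

```text
time: 4.85
tool_pos: [0.5596, -0.2311, 0.3056]
ee_rot: [3.141, -0.001, 1.74]
wrist_force: [0.6, -0.4, 0.2]
width: 0.0007
finger_force: 0.0
```

```bash
cat >> h.py <<'E'
from scipy.spatial.transform import Rotation as Ro
def wsnap(f=None):
    o=robot.get_obs(); s=snap('wrist',f)
    T=np.eye(4); T[:3,:3]=Ro.from_euler('xyz',o['ee_rot']).as_matrix(); T[:3,3]=o['tool_pos']
    s['T']=T@np.array(s['hand_eye']); return s
Y=np.array([-.1633,.9866]);X=np.array([.9866,.1633]);O=np.array([.5154,.0325])
def sh(p): return np.array([(p[:2]-O)@X,(p[:2]-O)@Y,p[2]-.12]).round(4)
E
python3 - <<'E'
from h import *
w=wsnap('w1.png'); S={'wrist':w,'side':snap('side'),'scene':snap('scene')}
for t in ['first_notch','stop_push','stop_face','block_low','block_mid','block_top']:
    r={n:finder.landmark_of(n,t)[:2] for n in S}
    print(t,{n:[(np.round(q['xy']).tolist(),round(q['confidence'],2)) for q in r[n]] for n in r})
    for n in('side','scene'):
        if r['wrist'] and r[n]:
            p,e=tri(ray(w,r['wrist'][0]['xy']),ray(S[n],r[n][0]['xy']));print('   ',n,sh(p),round(e,4))
E
```

```text
first_notch {'wrist': [([322.0, 172.0], 0.69), ([238.0, 111.0], 0.65)], 'side': [([310.0, 332.0], 0.81), ([300.0, 177.0], 0.43)], 'scene': []}
    side [-0.037  -0.2208  0.0445] 0.0775
stop_push {'wrist': [([304.0, 184.0], 0.98)], 'side': [([354.0, 335.0], 0.62)], 'scene': [([250.0, 168.0], 0.77), ([275.0, 189.0], 0.68)]}
    side [-0.0116 -0.2379  0.047 ] 0.0023
    scene [-0.0165 -0.2361  0.0423] 0.0084
stop_face {'wrist': [([323.0, 170.0], 0.63)], 'side': [([361.0, 334.0], 0.73)], 'scene': [([246.0, 176.0], 0.74)]}
    side [ 0.0036 -0.2294  0.0346] 0.0038
    scene [-0.0012 -0.2276  0.0294] 0.0069
block_low {'wrist': [([121.0, 175.0], 0.89)], 'side': [([395.0, 285.0], 0.82), ([232.0, 259.0], 0.78)], 'scene': [([279.0, 215.0], 0.91), ([361.0, 242.0], 0.87)]}
    side [-0.0234 -0.2476  0.2083] 0.1236
    scene [-0.1742 -0.2679 -0.1309] 0.1196
block_mid {'wrist': [], 'side': [([341.0, 275.0], 0.59)], 'scene': [([279.0, 206.0], 0.89), ([282.0, 216.0], 0.71)]}
block_top {'wrist': [], 'side': [([336.0, 265.0], 0.72), ([359.0, 334.0], 0.53)], 'scene': [([276.0, 188.0], 0.7), ([249.0, 168.0], 0.69)]}
```

View pics/w1.png

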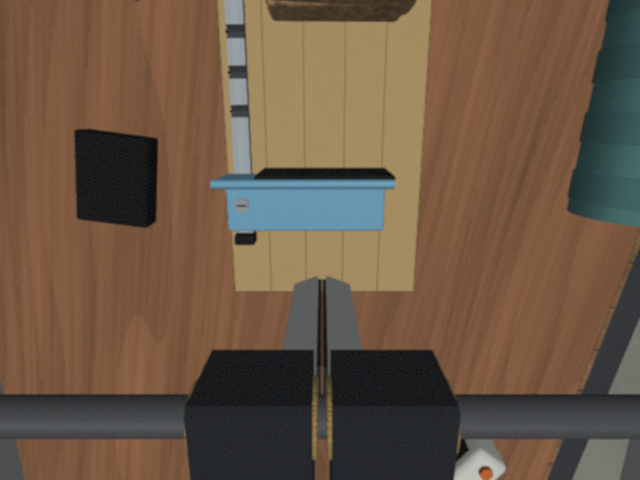

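The wrist view shows the first notches at (239,110), (237,71) and (235,31), the screw at (242,205) and the stop's top edge at row 184. The stack's near bottom edge runs from (275,20) to (400,20).

Run:
```python
from h import *
w=wsnap()
for n,xy,z in [('n1',(239,110),.128),('n2',(237,71),.128),('n3',(235,31),.128),('screw',(242,205),.14),('plate top',(303,187),.184),('blockL',(277,20),.12),('blockR',(398,20),.12),('boardnearL',(236,290),.12),('boardnearR',(413,290),.12),('edgeL',(221,50),.12)]:
    print(n,sh(atz(w,xy,z)))
```

```text
n1 [-0.0681 -0.1851  0.008 ]
n2 [-0.0681 -0.1551  0.008 ]
n3 [-0.068  -0.1257  0.008 ]
screw [-0.0675 -0.2623  0.02  ]
plate top [-0.0136 -0.2398  0.064 ]
blockL [-0.0356 -0.1163  0.    ]
blockR [ 0.0608 -0.1163  0.    ]
boardnearL [-0.0814 -0.3488  0.    ]
boardnearR [ 0.0868 -0.3488  0.    ]
edgeL [-0.0817 -0.1383  0.    ]
```

Emit:
drive_tool(deltas="-0.06 -0.1 1 0 0 0 0;-0.06 -0.1 1 0 0 0 0;-0.06 -0.1 1 0 0 0 0;-0.06 -0.1 1 0 0 0 0")

```text
time: 6.35
tool_pos: [0.5498, -0.2407, 0.2047]
ee_rot: [-3.139, -0.002, 1.735]
wrist_force: [-0.1, 0.1, 1.9]
width: 0.0002
finger_force: 0.0
```

Emit:
drive_tool(deltas="0 0 0.49 0 0 0 0;0 0 0.49 0 0 0 0;0 0 0.49 0 0 0 0;0 0 0.49 0 0 0 0")

```text
time: 6.75
tool_pos: [0.5533, -0.2425, 0.162]
ee_rot: [3.134, 0.006, 1.736]
wrist_force: [-0.2, 0.5, 0.2]
width: 0.0004
finger_force: 0.0
```

Emit:
drive_tool(deltas="0.1 0.05 0 0 0 0 0;0.2 0.05 0 0 0 0 0;0.24 0.05 0 0 0 0 0;0.28 0.05 0 0 0 0 0;0.32 0.05 0 0 0 0 0")

```text
time: 7.25
tool_pos: [0.5503, -0.2091, 0.1569]
ee_rot: [3.141, 0.003, 1.735]
wrist_force: [1.1, -4.1, 0.7]
width: 0.0006
finger_force: 1.7
```

Emit:
drive_tool(deltas="0.05 0 0 0 0 0 0;0.1 0 0 0 0 0 0;0.15 0 0 0 0 0 0;0.2 0 0 0 0 0 0;0.2 0 0 0 0 0 0")

```text
time: 7.75
tool_pos: [0.5464, -0.1875, 0.1565]
ee_rot: [-3.141, -0.002, 1.736]
wrist_force: [-1.3, -1.2, 1.4]
width: 0.0001
finger_force: 0.4
```

Run:
```python
from h import *
print(sh(robot.get_obs()['tool_pos']))
w=wsnap('w2.png')
```

```text
[-0.0053 -0.2221  0.0365]
```

View pics/w2.png

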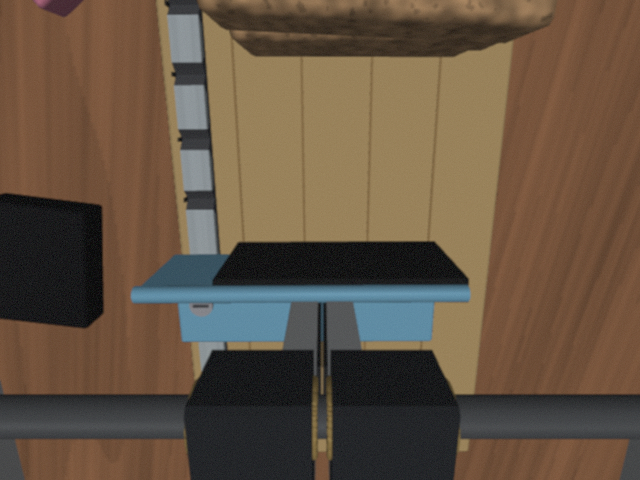

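In contact: the screw is partly hidden at (201,306), notch 1 is at (200,200), notch 2 at (195,139), notch 3 at (188,74), and the low block's bottom edge is at row 55.

Run:
```python
from h import *
w=wsnap()
for n,xy,z in [('n1',(200,200),.128),('n2',(195,139),.128),('n3',(188,74),.128),('plate top outer',(300,302),.184),('blockL',(255,55),.12),('blockR',(455,55),.12)]:
    print(n,sh(atz(w,xy,z)))
```

```text
n1 [-0.0671 -0.1837  0.008 ]
n2 [-0.0672 -0.1534  0.008 ]
n3 [-0.068  -0.1235  0.008 ]
plate top outer [-0.0137 -0.2143  0.064 ]
blockL [-0.0374 -0.1142  0.    ]
blockR [ 0.0592 -0.1141  0.    ]
```

Emit:
drive_tool(deltas="0.1 0 0 0 0 0 0;0.2 0 0 0 0 0 0;0.3 0 0 0 0 0 0;0.4 0 0 0 0 0 0;0.45 0 0 0 0 0 0")

```text
time: 8.35
tool_pos: [0.5388, -0.1446, 0.1559]
ee_rot: [-3.14, 0.001, 1.735]
wrist_force: [-0.2, -3.1, -0.4]
width: 0.0003
finger_force: 1.2
```

Emit:
drive_tool(deltas="0.02 0 0 0 0 0 0;0.04 0 0 0 0 0 0;0.06 0 0 0 0 0 0;0.06 0 0 0 0 0 0")

```text
time: 8.75
tool_pos: [0.5382, -0.1372, 0.1562]
ee_rot: [-3.141, -0.003, 1.736]
wrist_force: [0.3, -1.2, 0.4]
width: 0.0001
finger_force: 0.0
```

Emit:
drive_tool(deltas="0.01 0 0 0 0 0 0;0.02 0 0 0 0 0 0;0.03 0 0 0 0 0 0;0.03 0 0 0 0 0 0")

```text
time: 9.15
tool_pos: [0.5379, -0.1354, 0.1565]
ee_rot: [3.141, -0.0, 1.736]
wrist_force: [-0.9, -0.2, -1.0]
width: 0.0003
finger_force: 0.0
```

Emit:
drive_tool(deltas="0.01 0 0 0 0 0 0;0.02 0 0 0 0 0 0;0.03 0 0 0 0 0 0;0.03 0 0 0 0 0 0")

```text
time: 9.55
tool_pos: [0.5378, -0.1347, 0.1566]
ee_rot: [3.141, 0.004, 1.734]
wrist_force: [1.4, -5.9, -1.7]
width: 0.0006
finger_force: 3.1
```

Notch 1 clicked: the force dipped at TCP shelf y ≈ -0.169, as predicted. Next I push through to notch 2.

Emit:
drive_tool(deltas="0.02 0 0 0 0 0 0;0.04 0 0 0 0 0 0;0.06 0 0 0 0 0 0;0.08 0 0 0 0 0 0")

```text
time: 9.95
tool_pos: [0.5363, -0.1262, 0.1565]
ee_rot: [3.141, 0.002, 1.734]
wrist_force: [0.3, -3.1, -0.4]
width: 0.0004
finger_force: 1.8
```

Emit:
drive_tool(deltas="0.03 0 0 0 0 0 0;0.06 0 0 0 0 0 0;0.09 0 0 0 0 0 0;0.09 0 0 0 0 0 0")

```text
time: 10.35
tool_pos: [0.5344, -0.1147, 0.1565]
ee_rot: [-3.141, -0.002, 1.736]
wrist_force: [0.6, -0.2, 0.0]
width: 0.0004
finger_force: 0.4
```

Run:
```python
from h import *
print(sh(robot.get_obs()['tool_pos']))
```

```text
[-0.0053 -0.1483  0.0365]
```

Emit:
drive_tool(deltas="0.02 0 0 0 0 0 0;0.04 0 0 0 0 0 0;0.05 0 0 0 0 0 0;0.05 0 0 0 0 0 0")

```text
time: 10.75
tool_pos: [0.5337, -0.1101, 0.1563]
ee_rot: [-3.142, -0.002, 1.736]
wrist_force: [-0.1, -0.4, 0.4]
width: 0.0002
finger_force: 0.0
```

Emit:
drive_tool(deltas="0.01 0 0 0 0 0 0;0.01 0 0 0 0 0 0;0.01 0 0 0 0 0 0")

```text
time: 11.05
tool_pos: [0.5336, -0.1098, 0.1564]
ee_rot: [-3.142, -0.0, 1.735]
wrist_force: [0.2, -0.8, 0.3]
width: 0.0003
finger_force: 0.0
```

Emit:
drive_tool(deltas="0.01 0 0 0 0 0 0;0.01 0 0 0 0 0 0;0.01 0 0 0 0 0 0")

```text
time: 11.35
tool_pos: [0.5335, -0.109, 0.1565]
ee_rot: [3.142, -0.0, 1.735]
wrist_force: [0.4, 0.0, -0.3]
width: 0.0008
finger_force: 0.0
```

Run:
```python
from h import *
for i in range(3):
  o=robot.get_obs();print(sh(o['tool_pos']),o['wrist_force'].round(1),o['finger_force']);w=wsnap('w3.png')
```

```text
[-0.0053 -0.1425  0.0365] [ 0.4  0.  -0.3] 0.0
[-0.0053 -0.1425  0.0365] [-0.1 -0.4  0.7] 0.0
[-0.0053 -0.1425  0.0364] [ 0.2 -0.3  0.2] 0.0
```

View pics/w3.png

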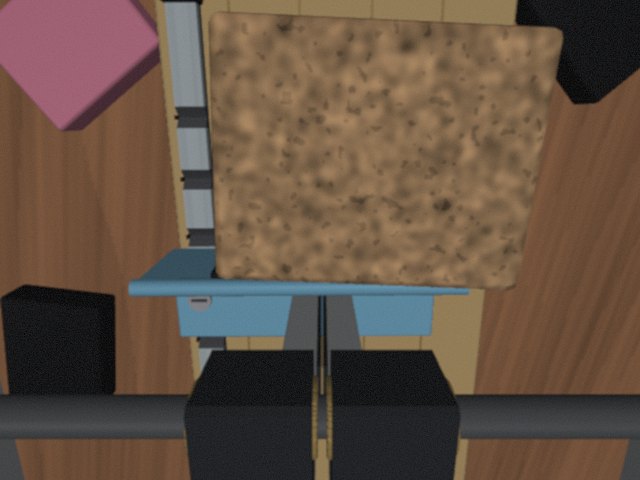

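The plate's outer edge is now at row ~296 against 302 in contact, so the stop has run about 2.4 mm ahead of the fingers and been drawn into notch 2. A light touch will confirm it.

Emit:
drive_tool(deltas="0.01 0 0 0 0 0 0;0.015 0 0 0 0 0 0;0.02 0 0 0 0 0 0;0.02 0 0 0 0 0 0")

```text
time: 11.9
tool_pos: [0.5331, -0.1069, 0.1565]
ee_rot: [3.142, -0.0, 1.736]
wrist_force: [0.8, 0.3, -0.6]
width: 0.0003
finger_force: 0.0
```

Emit:
drive_tool(deltas="0.005 0 0 0 0 0 0;0.01 0 0 0 0 0 0;0.01 0 0 0 0 0 0")

```text
time: 12.2
tool_pos: [0.533, -0.106, 0.1565]
ee_rot: [3.142, -0.0, 1.735]
wrist_force: [-0.1, 1.2, 0.7]
width: 0.0003
finger_force: 0.0
```

Emit:
drive_tool(deltas="0.005 0 0 0 0 0 0;0.01 0 0 0 0 0 0;0.01 0 0 0 0 0 0")

```text
time: 12.5
tool_pos: [0.5329, -0.1057, 0.1565]
ee_rot: [3.142, 0.001, 1.735]
wrist_force: [-0.1, -1.6, 0.3]
width: 0.0001
finger_force: 1.2
```

It is firmly seated, with resistance at TCP shelf y ≈ -0.139, one notch pitch past notch 1. Now I back off and check.

Emit:
drive_tool(deltas="-0.1 0 0 0 0 0 0;-0.3 0 0 0 0 0 0;-0.5 0 0 0 0 0 0;-0.5 0 0 0 0 0 0")

```text
time: 12.9
tool_pos: [0.5411, -0.1563, 0.1562]
ee_rot: [-3.141, -0.0, 1.733]
wrist_force: [-0.5, -0.6, 0.2]
width: 0.0005
finger_force: 0.0
```

Emit:
drive_tool(deltas="-0.8 0 -1 0 0 0 0;-0.8 0 -1 0 0 0 0;-0.8 0 -1 0 0 0 0;-0.8 0 -1 0 0 0 0;-0.8 0 -1 0 0 0 0")

```text
time: 13.4
tool_pos: [0.554, -0.2324, 0.2558]
ee_rot: [-3.141, -0.002, 1.736]
wrist_force: [-0.2, -0.2, -0.2]
width: 0.0005
finger_force: 0.0
```

Run:
```python
from h import *
w=wsnap('w4.png')
```

```text
(no output)
```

View pics/w4.png

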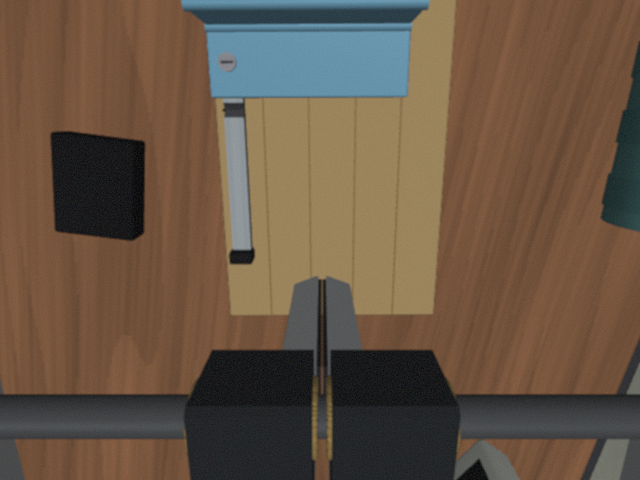

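The screw is at (227,62) and notch 1 shows behind the foot at (233,105). I check the spacing and the gap in the side view.

Run:
```python
from h import *
w=wsnap()
a,b=sh(atz(w,(227,62),.14)),sh(atz(w,(233,106),.128)); print('screw',a,'n1',b,'q',.08+a[1]-b[1])
s=snap('side'); cv2.imwrite('pics/c2.png',cv2.resize(s['img'][205:405,250:450][:,:,::-1],(600,600),interpolation=cv2.INTER_CUBIC))
```

```text
screw [-0.0681 -0.1528  0.02  ] n1 [-0.0682 -0.1803  0.008 ] q 0.1075
```

View pics/c2.png

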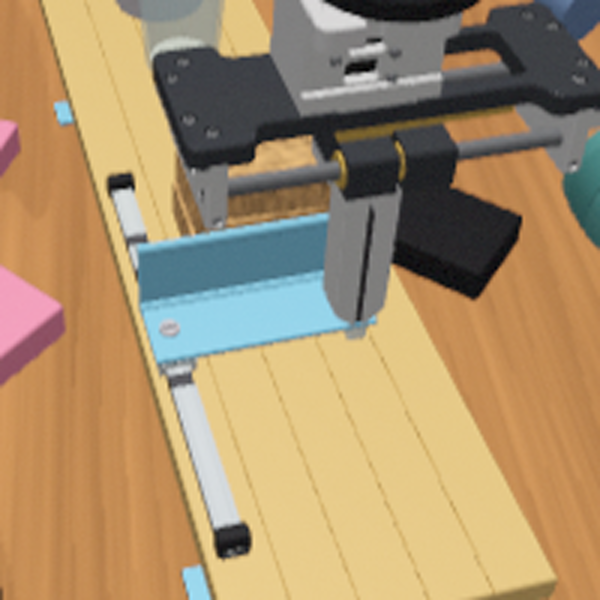

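Run:
```python
from h import *
s=snap('side'); w=wsnap()
P=lambda u,v,z:sh(atz(s,(250+u/3-.33,205+v/3-.33),z))
print('side: screw now',P(169,327,.14),'screw start',P(216,473,.14),'n5',P(136,243,.128))
print('wrist cap',sh(atz(w,(241,256),.126)),'near edge',sh(atz(w,(330,315),.12)),'screw',sh(atz(w,(227,62),.14)))
```

```text
side: screw now [-0.0681 -0.1517  0.02  ] screw start [-0.0672 -0.2574  0.02  ] n5 [-0.0699 -0.0652  0.008 ]
wrist cap [-0.0689 -0.2923  0.006 ] near edge [ 0.0013 -0.3459  0.    ] screw [-0.0683 -0.1527  0.02  ]
```

The travel is 0.109 ± 0.0015 m by three estimates, so the stop is seated at the 0.110 notch. The blocks were not touched.

```bash
python3 -c "
from bench import robot
print(robot.close_job())"
```

```text
the job is handed in; nothing more can be done
None
```

I handed in the job with the stop in its second notch (0.110 m), about 9 mm short of the blocks by camera measurement; the fingers only pushed it and touched nothing else, but the close call returned no verdict.

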